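Nest a stone blank, latch the gate and trip the spring punch

ROBOT

A 6-joint arm with a two-finger parallel gripper is mounted at the origin on the work surface. World frame = base frame: x ahead of the robot, y to its left, z up, the work surface at z = 0. Lengths are in mm, angles in rad, forces in N, time in s.
With the tool pointing down it reaches from about 350 to 975 mm from the base axis. Payload 7.1 kg.
Tool frame: the origin (TCP) lies midway between the tips of the shut fingers; the grasp point (between the pads) lies 19 mm behind it (ctrl.grasp_offset is the distance from the TCP to the grasp point, in mm); z points along the fingers, y is the line along which they close (so a half turn about z gives the same grasp; the last joint's range is limited). The gripper opens to 88 mm and grips with 3 to 60 N. Pads are 20 mm wide; open, the fingers measure 115 mm over their backs; the gripper's body (75 mm by 178 mm) begins 61 mm behind the grasp point.
Start: joints at [1.09, 0.423, 1.63, -0, 1.089, -0.019], TCP at [278.443, 559.531, 222.675] pointing down, gripper open.
Joint ranges: [-3, 3], [-0.9, 2.11], [0.09, 2.58], [-1.31, 4.45], [0.11, 2.69], [-2.54, 2.54]. Speed limits (rad/s): [2.39, 2.39, 3.01, 3.14, 3.14, 3.14].

INTERFACE

Orientations are given as a rotation vector (axis times angle).
In Python, from workcell import sensors, viewer, ctrl gives the robot as it stands. The module is installed in compiled form; this text tells all that it offers.
- The arm moves only by the shell command python3 -m handwheel 'ROWS'. ROWS is JSON, a list of rows, each a list of 7 numbers: the shift along the tool's x, y, z in mm, then the turn, a rotation vector about the tool's x, y, z in rad, then the closure, from 0 (fully open) to 1 (shut). In form: [[x, y, z, rx, ry, rz, jaw], ...]. A call has 1 to 10 rows; each row shifts and turns the commanded pose from where the row before left it, along the tool's axes as they then stand; what a row does not reach is not made up. A row lasts 1/8 s, in which the tool goes at most 62.5 mm and 10.7 degrees, less where a joint would pass 70% of its speed; a pose out of reach is approached as far as the arm can. A call is refused whole if a number of a shift passes 62.5 or a number of a turn 0.188, either way. A call with a gripper value outside its range is refused whole. The fingers move at their own pace and stop on an object; the grip force is fixed at half the most. Time passes only in rows, so rows that do not move let the fingers close. It gives the time, the measured TCP pose, the force, the opening and the grip force at its end, in the units of the state.
- sensors.get_obs(): the state, without advancing time (a new reading comes with each control period).
- viewer.get_image(name): name is "side" or "top" or "wrist"; returns a dict with "frame" (400x640x3 uint8, blue, green, red), "fov_y" (degrees; the focal length in pixels is half the picture's height over the tangent of half this angle, whatever the lens; pixels are square), "cx", "cy" (the principal point, pixels), "distortion" ([k1, k2, p1, p2, k3] as OpenCV has them; the pictures are not rectified), "R" (3x3) and "t" (3): a world point X has camera coordinates R X + t. Camera axes: x right, y down, z forward; pixel columns grow to the right and rows downward; lengths in mm; the calibration is good to about 2 mm. A picture is of the moment at which its call begins. There is no depth.
- ctrl.close_job(): hands the job in; it is judged then, once.
The state is a dict: "t": time; "qpos": joint angles; "qvel": joint speeds; "joint_torque": joint torques, N m; "ee_pos": TCP position; "orientation": TCP orientation; "ft_force": force on the tool from outside, world axes, zero at the start; "moment": the same for the moment, N m; "width": finger opening in mm; "grasp_force": force on a finger pad.
Only numpy, scipy, OpenCV 4.12 (cv2) and the standard library are available. Lean on these libraries where they do the work, as an engineer would, in place of code of your own. Each camera call takes 0.05 s, during which the arm holds its last target. There are 200 camera calls.

TASK

Load the long stone block into the marking jig: slide it lengthwise down between the rails until it is fully home against the back stop. Then push the jig's gate shut behind it until the sprung latch snaps in, and only then press the cap of the spring punch straight down until its spring trips, and let the cap come back up. Leave the short block, the carved figure, the graver and the divided tray where they are.

Things in the scene. Friction and masses are not known exactly. Their poses are not given: they have to be found in the camera images.
- blank_center (a point): The long stone block (the workpiece): plain off-white box 110 x 44 x 40 mm (x long, y wide, z high), 0.3 to 0.6 kg, lying loose on the bench on its 110 x 44 face. Point: its centre, 20 mm above the bench. Either end may go in first.
- stub_center (a point): A short block of the same stone, 70 x 44 x 40 mm, loose; a bystander, not the workpiece. Point: its centre, 20 mm up; x along the 70 mm.
- figure_center (a point): Small off-white carved figure on a 60 x 60 mm base, 96 mm high, loose; a bystander. Point: on its axis, 45 mm up.
- graver_mid (a point): Graver with black handle and steel shank, 160 mm long, 26 mm thick, lying loose along its x (handle at -x); a bystander. Point: its middle, 13 mm up.
- sortbox_mid (a point): Open grey divided tray 110 (x) x 160 (y) x 38 mm high, loose; a bystander. Point: its centre, 19 mm up.
- jig_axis (a point): Frame of the marking jig, fixed to the bench: the point on the bench right under the punch's vertical axis; z up, x along the channel from its mouth towards the back stop, y to the left. All 'jig' offsets in these notes are mm in this frame. The bench itself is the channel's floor.
- jig_mouth (a point): Mouth of the channel, at jig x = -50, y = 0, on the bench; axes as the jig's. Two aluminium side rails, 14 mm high, leave a channel 48 mm wide (y -24 to +24) from jig x = -20 to +35; in front of that, from x = -20 out to x = -50, they flare to about 64 mm wide. Outer sides of the rails lie within y = +-46.
- jig_stop (a point): Middle of the back stop's face, at jig x = +35, y = 0, 17 mm up (stop 34 mm high, 68 mm wide). The grey column behind it reaches to jig x = 88 and 122 mm height. Its head (42 mm wide, x -10 to 70, z 86 to 122) holds the punch barrel (radius 13, z 68 to 150) over the channel: keep a gripper clear of it when pushing the block in.
- jig_home (a point): Where the long block's centre lies when it is fully home: jig x = -20, y = 0, 20 mm up, block's long side along the jig's x (its near end is then at jig x = -75). Axes as the jig's.
- gate_hinge (a point): The gate's vertical hinge pin, at jig x = -83, y = +75, 30 mm up, pin 62 mm high; axes as the jig's (does not turn with the gate).
- gate_push (a point): Point on the gate's outer face, 110 mm from the hinge, 32 mm up; turns with the gate, an upright aluminium plate 139 mm long from the hinge pin, 8 mm thick, 7 to 57 mm above the bench. Site axes: -y runs from the hinge to the free end, -x out of the outer face (the one to push on).
- gate (a joint): Gate angle, rad: 0 shut (plate across the channel's mouth, along jig -y from the hinge, inner face at jig x = -79), 1.57 standing out along jig -x, at most 2.05. It stays where it is left (little friction). Near shut it meets the latch, which needs about 5 to 11 N at the free end; it can be pushed on to about -0.01.
- latch (a joint): Bevelled brass sprung bolt on the gate's free end, m: 0 fully out, up to 0.011 pushed in. It rides in over the strike, a steel lip on a post 52 mm high at jig x = -83, y = -66 to -90, and springs out behind it: gate shut and latch back near 0 = latched.
- cap_top (a point): Centre of the flat round top (36 mm diameter) of the punch's dark knurled cap, on the punch axis, 205 mm above the bench when up. The topmost thing of the jig. Moves with the cap.
- sleeve (a joint): How far the cap is pressed, m: 0 up, 0.022 hard bottom. Sprung: returns by itself. Force grows to about 12 to 18 N at about 12 to 15 mm, where the striker trips and the force drops.
- striker (a joint): How far the punch's striker has shot down, m: 0 cocked; jumps to about 0.013 (its nose on the block) when the spring trips and stays down after. It cannot be re-cocked by the robot.
Not all that is in view belongs to the job. Leave any orange or purple look-alike of the part that bears blank_center alone.

How it is judged:
By the outcome, as a careful person would: the job done as asked, in the order asked, and still so for the second after the job is handed in, with the robot touching nothing.
It also fails if it takes over 72 s, if anything falls off the work surface, if the arm or the gripper's body presses on something with over 40 N, if the wrist force passes 120 N, or if a joint passes its speed limit or range.

## Working session

There is one attempt and no reset: what is moved stays moved. The work goes in short steps, Python scripts to look and compute and a shell command to move; the robot and the scene stay as the last step left them, time stands still between calls to the robot, and variables do not carry over. Pictures are saved under pics/ and viewed, at most 13 in all, crops included, and the job is handed in when it is done.

```bash
mkdir -p pics; cat > h.py <<'E'
import numpy as np,cv2
from workcell import sensors,viewer,ctrl
from scipy.spatial.transform import Rotation as Ro
def cam(n):
    d=viewer.get_image(n);f=200/np.tan(np.radians(d['fov_y'])/2)
    d['K']=np.array([[f,0,d['cx']],[0,f,d['cy']],[0,0,1.]]);d['D']=np.array(d['distortion'],float)
    d['R']=np.array(d['R']);d['t']=np.array(d['t']);return d
def ray(d,uv):
    p=cv2.undistortPoints(np.array(uv,float).reshape(-1,1,2),d['K'],d['D']).reshape(-1,2)
    v=np.c_[p,np.ones(len(p))]@d['R'];return -d['R'].T@d['t'],v
def onz(d,uv,z):
    c,v=ray(d,uv);return c+v*((z-c[2])/v[:,2])[:,None]
def proj(d,X):
    return cv2.projectPoints(np.array(X,float).reshape(-1,3),cv2.Rodrigues(d['R'])[0],d['t'],d['K'],d['D'])[0].reshape(-1,2)
E
python3 - <<'E'
from h import *
import pickle
for n in ['top','side']:
    d=cam(n);cv2.imwrite(f'pics/{n}0.png',d['frame']);pickle.dump(d,open(n+'0.pkl','wb'));print(n,-d['R'].T@d['t'],d['fov_y'])
o=sensors.get_obs();print(o)
E
```

```text
top [ 304.55206865  -19.76984837 1456.42920937] 44.90931270982696
side [ 156.32143968 -879.92781311  783.59862016] 50.98379244446684
{'t': 0.1, 'qpos': array([ 1.09001854e+00,  4.23795330e-01,  1.63061644e+00, -5.02281995e-06,
        1.08862143e+00, -1.90003558e-02]), 'qvel': array([ 0.00049831, -0.00090857, -0.00367819, -0.00178286,  0.00078516,
       -0.00154664]), 'joint_torque': array([-6.58005456e-05, -5.45609093e+01, -2.74327219e+01,  6.44367887e-02,
        1.87160930e-02, -5.21100560e-06]), 'ee_pos': array([278.20146967, 559.09035973, 221.95901658]), 'orientation': array([-7.18846407e-01, -3.05788298e+00,  2.19400199e-03]), 'ft_force': array([-0.31192548,  0.04628756,  0.30537537]), 'moment': array([-0.00957331,  0.06057276, -0.00986731]), 'grasp_force': 0.0, 'width': 88.08371989860125}
```

View pics/top0.png

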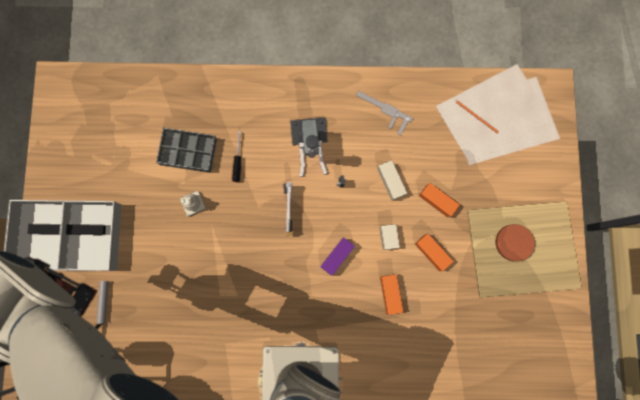

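View pics/side0.png

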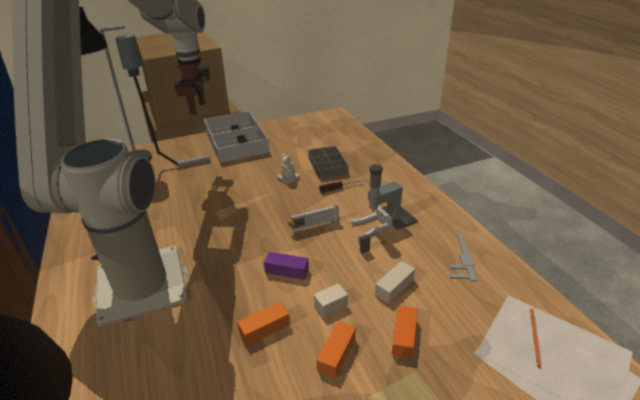

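Top view: the long off-white block is at (393,180) and the short off-white block at (390,237). There are orange look-alikes at (440,200), (435,252) and (392,295), and a purple one at (338,257). The jig is at (310,140) with its mouth facing the robot, the open gate at (289,207) and the strike post at (341,182). The workpiece is the longer off-white block at (393,180). I'll confirm that in an enlarged crop.

```bash
python3 - <<'E'
from h import *
import pickle
d=pickle.load(open('top0.pkl','rb'));s=pickle.load(open('side0.pkl','rb'))
c=d['frame'][105:255,270:430];cv2.imwrite('pics/crop1.png',cv2.resize(c,None,fx=5,fy=5,interpolation=cv2.INTER_CUBIC)[:600,:])
c=s['frame'][150:310,270:430];cv2.imwrite('pics/crop2.png',cv2.resize(c,None,fx=3.75,fy=3.75,interpolation=cv2.INTER_CUBIC))
hsv=cv2.cvtColor(d['frame'],cv2.COLOR_BGR2HSV);
for p in [(393,180),(390,237),(380,210),(310,131)]: print(p,hsv[p[1],p[0]])
m=((hsv[...,1]<75)&(hsv[...,2]>135)).astype(np.uint8);
n,l,st,ce=cv2.connectedComponentsWithStats(m)
for i in range(1,n):
    if st[i,4]>60 and st[i,4]<3000:
        cs,_=cv2.findContours((l==i).astype(np.uint8),0,2)
        r=cv2.minAreaRect(cs[0]);b=cv2.boxPoints(r);print(ce[i],st[i,4],r,onz(d,b,40)[:,:2].round(0).tolist())
E
```

```text
(393, 180) [ 20  52 225]
(390, 237) [ 20  52 227]
(380, 210) [ 15 124 209]
(310, 131) [ 40  12 131]
[87.8655914   3.02150538] 186 ((88.0, 3.0), (6.0, 28.0), 90.0) [[1160.0, 725.0], [1162.0, 637.0], [1141.0, 636.0], [1140.0, 723.0]]
[399.33606557  18.38114754] 244 ((400.99432373046875, 18.308982849121094), (16.189884185791016, 29.53154945373535), 77.00537872314453) [[1130.0, -251.0], [1154.0, -341.0], [1101.0, -352.0], [1077.0, -261.0]]
[431.62295082  20.55737705] 122 ((431.6153564453125, 21.076932907104492), (12.75810432434082, 13.867505073547363), 33.6900634765625) [[1100.0, -368.0], [1139.0, -393.0], [1115.0, -426.0], [1076.0, -401.0]]
[121.53564547  50.71098266] 519 ((123.85163116455078, 51.541542053222656), (61.064762115478516, 21.244651794433594), 29.357751846313477) [[1009.0, 657.0], [1070.0, 630.0], [975.0, 459.0], [914.0, 488.0]]
[88.57051282 58.53846154] 156 ((92.0, 57.0), (8.0, 44.0), 90.0) [[984.0, 723.0], [987.0, 588.0], [960.0, 586.0], [958.0, 721.0]]
[387.93186373 111.01603206] 499 ((381.9798889160156, 109.38590240478516), (59.722007751464844, 20.808490753173828), 34.99
[... 1040 characters left out ...]
229003906), 21.801406860351562) [[519.0, -905.0], [583.0, -935.0], [552.0, -1011.0], [488.0, -980.0]]
[389.50649351 236.71428571] 385 ((389.5086364746094, 236.8063507080078), (24.101064682006836, 16.270118713378906), 81.25383758544922) [[459.0, -229.0], [467.0, -276.0], [397.0, -286.0], [390.0, -239.0]]
[ 99.90285714 301.12      ] 175 ((99.8185043334961, 301.4361572265625), (4.511467456817627, 41.474388122558594), 5.355824947357178) [[176.0, 582.0], [292.0, 580.0], [291.0, 567.0], [175.0, 569.0]]
[289.32300631 362.31153184] 1743 ((299.3834228515625, 370.4430236816406), (53.08318328857422, 79.31896209716797), 86.3086166381836) [[113.0, 119.0], [129.0, -105.0], [-14.0, -115.0], [-30.0, 105.0]]
```

View pics/crop1.png

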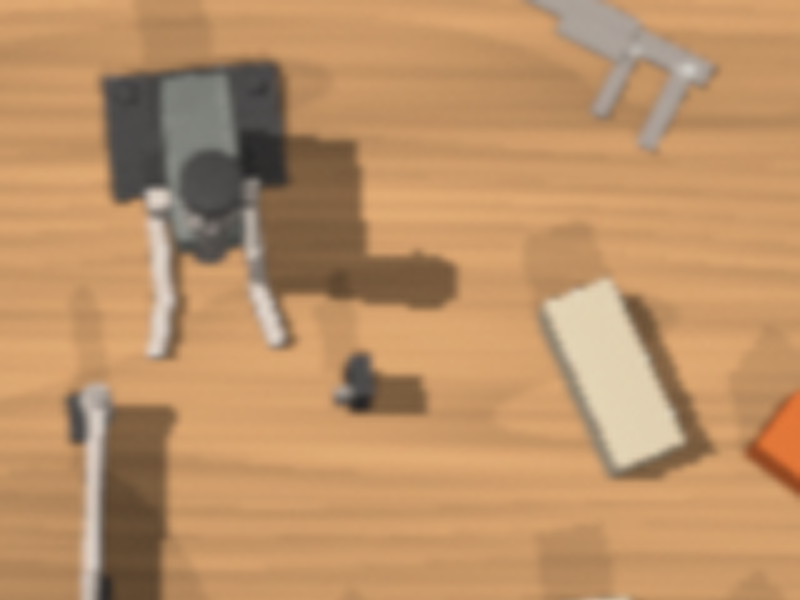

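View pics/crop2.png

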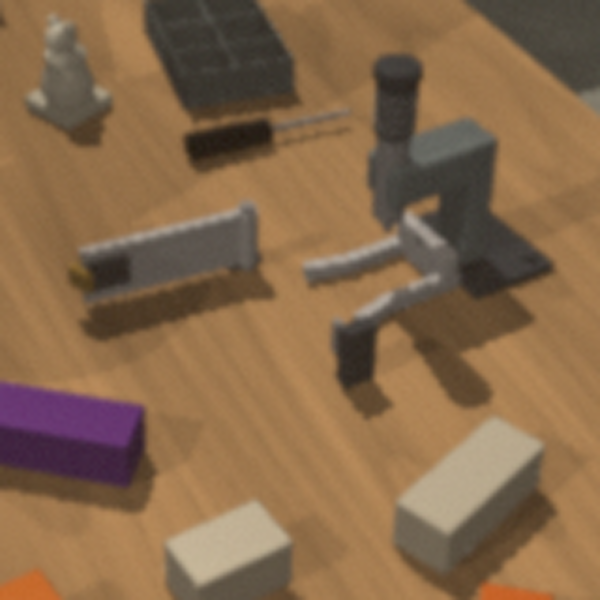

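The crop shows the off-white block at (393,180) is clearly longer than the short one at (390,237). It is neither orange nor purple, so it is the workpiece. Jig features are visible: cap at (312,141), hinge top at (289,184), strike post at (342,181), rail tips at (302,176) and (326,174).

```bash
python3 - <<'E'
from h import *
import pickle
d=pickle.load(open('top0.pkl','rb'));s=pickle.load(open('side0.pkl','rb'))
T=lambda x,y:(x/5+270,y/5+105)
S=lambda x,y:(x/3.75+270,y/3.75+150)
def fit(J,W):
    J=np.array(J,float);W=np.array(W,float)
    a=(J-J.mean(0))@[1,1j];b=(W-W.mean(0))@[1,1j]
    z=np.vdot(a,b);y=np.angle(z);c=np.cos(y);q=np.sin(y);R=np.array([[c,-q],[q,c]])
    t=W.mean(0)-R@J.mean(0);return y,t,(J@R.T+t-W).round(1).tolist()
J=[(0,0),(-83,75),(-83,-78)]
wt=[onz(d,[p],z)[0,:2] for p,z in [(T(211,182),205),(T(97,395),61),(T(360,380),52)]]
ws=[onz(s,[p],z)[0,:2] for p,z in [(S(398,66),205),(S(249,208),61),(S(357,322),52)]]
print(np.round(wt,1),np.round(ws,1))
for w in(wt,ws,(np.array(wt)+ws)/2): print(fit(J,w))
print('rail tips',onz(d,[T(158,355),T(280,345)],14))
hsv=cv2.cvtColor(d['frame'],cv2.COLOR_BGR2HSV)
# top face corners from crop
c=onz(d,[T(543,308),T(610,280),T(687,440),T(616,474)],40)[:,:2];print(c.round(0).tolist(),c.mean(0))
print('gate free end',onz(d,[T(93,600),(290,231)],57))
# side: block top
print('side blk',onz(s,[S(397,506),S(497,418),S(543,445),S(445,533)],40)[:,:2].round(0).tolist(),onz(s,[S(397,506),S(497,418),S(543,445),S(445,533)],40).mean(0))
E
```

```text
[[ 666.1  -26.5]
 [ 577.9   38.1]
 [ 590.7 -116.9]] [[ 662.9  -31.3]
 [ 575.6   34.7]
 [ 593.7 -114.2]]
(np.float64(0.09798568058046822), array([666.53504445, -28.6679078 ]), [[0.4, -2.2], [-1.3, -0.3], [0.9, 2.5]])
(np.float64(0.1125649973815929), array([665.62037637, -29.73724955]), [[2.7, 1.6], [-0.9, 0.7], [-1.8, -2.3]])
(np.float64(0.10513011991066083), array([666.08015786, -29.21037354]), [[1.5, -0.3], [-1.0, 0.2], [-0.5, 0.1]])
rail tips [[612.32704936   3.45248568  14.        ]
 [619.5207928  -70.72724947  14.        ]]
[[639.0, -227.0], [656.0, -268.0], [559.0, -312.0], [538.0, -270.0]] [ 598.10871988 -269.20213173]
gate free end [[457.32753859  38.36996626  57.        ]
 [439.88830442  33.9786819   57.        ]]
side blk [[539.0, -275.0], [641.0, -231.0], [655.0, -266.0], [556.0, -308.0]] [ 597.74926777 -270.33527607   40.        ]
```

Both views agree: the jig is at (666,-29) with yaw 0.105, and the block at (598,-270) with yaw 0.41. I'll grip it near its robot-side end, so the gripper stays clear of the punch.

```bash
cat >> h.py <<'E'
P0=np.array([666.,-29.]);YJ=0.105
def rz2(y): return np.array([[np.cos(y),-np.sin(y)],[np.sin(y),np.cos(y)]])
def jig(x,y): return rz2(YJ)@[x,y]+P0
def st():
    o=sensors.get_obs();R=Ro.from_rotvec(o['orientation']);M=R.as_matrix()
    p=np.array(o['ee_pos']);j=rz2(YJ).T@(p[:2]-P0)
    print('t',round(o['t'],2),'tcp',p.round(1),'jig',j.round(1),'toolx yaw',round(np.arctan2(M[1,0],M[0,0]),3),'zax',M[:,2].round(3),'F',np.array(o['ft_force']).round(1),'w',round(o['width'],1),'g',round(o['grasp_force'],1),'q',np.array(o['qpos']).round(2))
    return p,M
def go(xy,z,yaw=None):
    """tool-axis shift with present orientation, and turn about tool z to bring tool x to yaw (mod pi)"""
    p,M=st();print('shift',(M.T@(np.array([*xy,z])-p)).round(1))
    if yaw is not None:
        c=np.arctan2(M[1,0],M[0,0]);a=(yaw-c+np.pi/2)%np.pi-np.pi/2;print('turn rz',round(-a,3),'or',round(-a+np.pi*np.sign(a),3))
E
python3 - <<'E'
from h import *
import pickle
d=pickle.load(open('top0.pkl','rb'))
print(onz(d,[(421,190),(426,183),(352,241)],40))
b=np.array([598,-270])-42*np.array([np.cos(.41),np.sin(.41)]);print(b)
go(b,120,.41)
E
```

```text
[[ 568.90214301 -352.77300463   40.        ]
 [ 590.30786697 -368.12759065   40.        ]
 [ 414.47506939 -147.42050766   40.        ]]
[ 559.48092544 -286.74159178]
t 0.1 tcp [278.2 559.1 222. ] jig [-324.   625.5] toolx yaw 2.68 zax [-0.001 -0.001 -1.   ] F [-0.3  0.   0.3] w 88.1 g 0.0 q [ 1.09  0.42  1.63 -0.    1.09 -0.02]
shift [-628.7 -631.8  102.9]
turn rz -0.872 or 2.27
```

```bash
python3 -m handwheel '[[-42,-42,0,0,0,0,0.25],[-42,-42,0,0,0,0,0.25],[-42,-42,0,0,0,0,0.25],[-42,-42,0,0,0,0,0.25],[-42,-42,0,0,0,0,0.25],[-42,-42,0,0,0,0,0.25],[-42,-42,0,0,0,0,0.25],[-42,-42,0,0,0,0,0.25],[-42,-42,0,0,0,0,0.25],[-42,-42,0,0,0,0,0.25]]'
python3 -m handwheel '[[-42,-42,0,0,0,0,0.25],[-42,-42,0,0,0,0,0.25],[-42,-42,0,0,0,0,0.25],[-42,-42,0,0,0,0,0.25],[-42,-42,0,0,0,0,0.25],[0,0,0,0,0,0.18,0.25],[0,0,0,0,0,0.18,0.25],[0,0,0,0,0,0.18,0.25],[0,0,0,0,0,0.18,0.25],[0,0,0,0,0,0.18,0.25]]'
python3 -m handwheel '[[0,0,10,0,0,0.18,0.25],[0,0,10,0,0,0.18,0.25],[0,0,10,0,0,0.18,0.25],[0,0,10,0,0,0.18,0.25],[0,0,10,0,0,0.18,0.25],[0,0,10,0,0,0.18,0.25],[0,0,10,0,0,0.18,0.25],[0,0,10,0,0,0.11,0.25],[0,0,0,0,0,0,0.25]]'
python3 -c "
from h import *
go([559.5,-286.7],18,.41)"
```

```text
t: 1.35
ee_pos: [467.5, -5.6, 222.7]
orientation: [0.719, 3.058, 0.0]
ft_force: [0.5, 0.8, 0.0]
width: 65.6
grasp_force: 0.0
t: 2.6
ee_pos: [561.4, -285.1, 222.2]
orientation: [-1.984, -2.434, 0.0]
ft_force: [0.1, 0.5, 0.2]
width: 65.6
grasp_force: 0.0
t: 3.72
ee_pos: [561.0, -284.8, 141.6]
orientation: [-3.074, -0.64, 0.003]
ft_force: [-0.2, 0.2, -0.1]
width: 66.0
grasp_force: 0.0
t 3.73 tcp [ 561.  -284.8  141.6] jig [-131.3 -243.4] toolx yaw 0.411 zax [-0.002  0.001 -1.   ] F [-0.2  0.2 -0.1] w 66.0 g 0.0 q [-0.49  0.53  1.67 -0.    0.94  0.67]
shift [ -1.9   1.4 123.6]
turn rz 0.001 or -3.141
```

```bash
python3 -m handwheel '[[-2,1.4,30,0,0,0,0.25],[0,0,30,0,0,0,0.25],[0,0,30,0,0,0,0.25],[0,0,20,0,0,0,0.25],[0,0,13.5,0,0,0,0.25],[0,0,0,0,0,0,0.6],[0,0,0,0,0,0,0.6],[0,0,0,0,0,0,0.6],[0,0,0,0,0,0,0.6]]'
python3 - <<'E'
from h import *
p,M=st()
# block centre 42 ahead of tcp; aim block centre jig x=-135 -> tcp jig -177
c,s=np.cos,np.sin
for nm,xy in [('via',jig(-180,-110)),('pre',jig(-177,0))]: go(xy,18,YJ)
d=cam('top');cv2.imwrite('pics/g.png',cv2.resize(d['frame'][100:300,260:460],None,fx=3,fy=3))
E
```

```text
t: 4.85
ee_pos: [560.7, -287.3, 20.0]
orientation: [3.075, 0.639, 0.001]
ft_force: [-2.1, 1.3, 5.0]
width: 44.5
grasp_force: 29.8
t 4.85 tcp [ 560.7 -287.3   20. ] jig [-131.8 -245.9] toolx yaw 0.41 zax [ 0.001 -0.    -1.   ] F [-2.1  1.3  5. ] w 44.5 g 29.8 q [-0.49  0.7   1.71  0.    0.73  0.67]
t 4.85 tcp [ 560.7 -287.3   20. ] jig [-131.8 -245.9] toolx yaw 0.41 zax [ 0.001 -0.    -1.   ] F [-2.1  1.3  5. ] w 44.5 g 29.8 q [-0.49  0.7   1.71  0.    0.73  0.67]
shift [  -5.2 -144.1    1.9]
turn rz 0.305 or -2.837
t 4.85 tcp [ 560.7 -287.3   20. ] jig [-131.8 -245.9] toolx yaw 0.41 zax [ 0.001 -0.    -1.   ] F [-2.1  1.3  5. ] w 44.5 g 29.8 q [-0.49  0.7   1.71  0.    0.73  0.67]
shift [  30.7 -248.1    1.9]
turn rz 0.305 or -2.837
```

View pics/g.png

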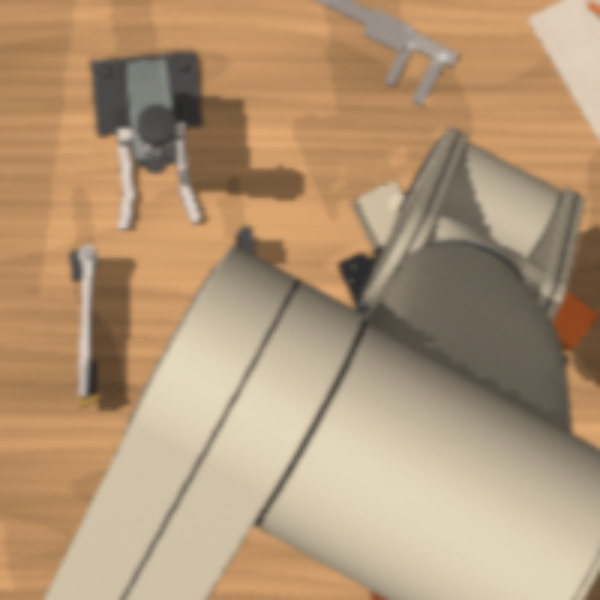

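Block is gripped (44.5 mm, 30 N). Next I lift it slightly, turn it to the jig heading, and carry it round in front of the mouth.

```bash
python3 -m handwheel '[[0,0,-3,0,0,0,0.6],[0,0,0,0,0,0.1,0.6],[0,0,0,0,0,0.1,0.6],[0,0,0,0,0,0.105,0.6],[-24,-4,0,0,0,0,0.6],[-25,-10,0,0,0,0,0.6],[-24,-24,0,0,0,0,0.6],[0,-26,0,0,0,0,0.6],[0,-26,0,0,0,0,0.6],[0,-26,0,0,0,0,0.6]]'
python3 -m handwheel '[[0,-26,0,0,0,0,0.6],[0,-26,0,0,0,0,0.6],[0,-26,0,0,0,0,0.6],[0,-26,0,0,0,0,0.6],[0,-22,0,0,0,0,0.6],[0,-4,0,0,0,0,0.6],[0,0,0,0,0,0,0.6]]'
python3 - <<'E'
from h import *
go(jig(-180,0),20,YJ)
s=cam('side');cv2.imwrite('pics/s2.png',cv2.resize(s['frame'][150:310,250:450],None,fx=3.75,fy=3.75,interpolation=cv2.INTER_CUBIC))
E
```

```text
t: 6.15
ee_pos: [475.3, -178.8, 22.0]
orientation: [-3.137, -0.164, 0.001]
ft_force: [0.8, 0.0, -4.5]
width: 43.6
grasp_force: 29.8
t: 7.02
ee_pos: [462.3, -50.4, 22.1]
orientation: [3.137, 0.165, 0.0]
ft_force: [0.1, 0.3, -4.8]
width: 43.8
grasp_force: 29.8
t 7.03 tcp [462.3 -50.4  22.1] jig [-2.048e+02  1.000e-01] toolx yaw 0.105 zax [ 0. -0. -1.] F [ 0.1  0.3 -4.8] w 43.8 g 29.8 q [-0.13  0.55  2.08 -0.    0.51  1.33]
shift [24.8  0.1  2.1]
turn rz 0.0 or -3.141
```

View pics/s2.png

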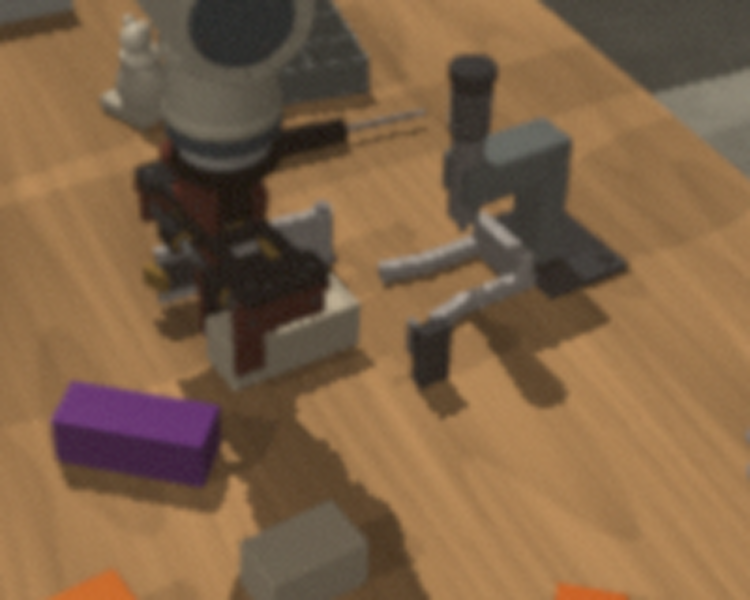

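The side view shows the block hanging level in the gripper, about 60 px short of the mouth and lined up with it. I'll lower it and feed it in slowly.

```bash
python3 -m handwheel '[[15,0,1.5,0,0,0,0.6],[20,0,0,0,0,0,0.6],[20,0,0,0,0,0,0.6],[15,0,0,0,0,0,0.6],[10,0,0,0,0,0,0.6],[8,0,0,0,0,0,0.6],[0,0,0,0,0,0,0.6]]'
python3 -m handwheel '[[4,0,0,0,0,0,0.6],[4,0,0,0,0,0,0.6],[4,0,0,0,0,0,0.6],[0,0,0,0,0,0,0.6]]'
python3 - <<'E'
from h import *
st()
E
```

```text
t: 7.95
ee_pos: [550.2, -41.0, 20.7]
orientation: [3.137, 0.165, 0.001]
ft_force: [0.8, 0.8, -3.7]
width: 43.9
grasp_force: 29.8
t: 8.45
ee_pos: [562.0, -39.6, 20.7]
orientation: [-3.137, -0.165, -0.001]
ft_force: [-0.5, 2.2, -3.9]
width: 43.7
grasp_force: 29.9
t 8.45 tcp [562.  -39.6  20.7] jig [-104.6    0.3] toolx yaw 0.105 zax [ 0.  0. -1.] F [-0.5  2.2 -3.9] w 43.7 g 29.9 q [-0.09  0.64  1.86  0.    0.64  1.37]
```

```bash
python3 -m handwheel '[[5,0,0.7,0,0,0,0.6],[6,0,0,0,0,0,0.6],[6,0,0,0,0,0,0.6],[6,0,0,0,0,0,0.6],[0,0,0,0,0,0,0.6]]'
python3 - <<'E'
from h import *
st()
d=cam('wrist');cv2.imwrite('pics/w.png',d['frame'])
E
```

```text
t: 9.07
ee_pos: [583.5, -36.9, 20.0]
orientation: [-3.137, -0.165, 0.004]
ft_force: [-6.0, 3.9, 2.5]
width: 43.7
grasp_force: 29.9
t 9.07 tcp [583.5 -36.9  20. ] jig [-82.9   0.8] toolx yaw 0.105 zax [-0.002  0.001 -1.   ] F [-6.   3.9  2.5] w 43.7 g 29.9 q [-0.08  0.66  1.81  0.    0.67  1.38]
```

View pics/w.png

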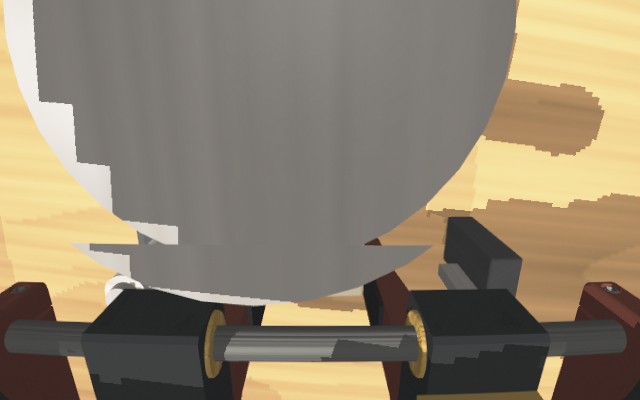

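The wrist view shows the cap filling the top half of the picture, so the wrist is close to the punch. As planned, I'll let go, back off, and push the block's rear end with shut fingers.

```bash
python3 -m handwheel '[[0,0,0,0,0,0,0.25],[0,0,0,0,0,0,0.25],[0,0,0,0,0,0,0.25],[-15,0,0,0,0,0,0.25],[-20,0,0,0,0,0,0.25],[-20,0,0,0,0,0,0.5],[0,0,9,0,0,0,1],[0,0,0,0,0,0,1],[0,0,0,0,0,0,1],[0,0,0,0,0,0,1]]'
python3 -m handwheel '[[0,0,0,0,0,0,1],[15,0,0,0,0,0,1],[12,0,0,0,0,0,1],[6,0,0,0,0,0,1],[5,0,0,0,0,0,1],[4,0,0,0,0,0,1],[0,0,0,0,0,0,1]]'
python3 - <<'E'
from h import *
st()
E
```

```text
t: 10.38
ee_pos: [530.4, -43.1, 11.0]
orientation: [3.137, 0.165, 0.001]
ft_force: [0.7, 0.2, 0.2]
width: 19.2
grasp_force: 0.0
t: 11.25
ee_pos: [570.6, -38.5, 10.6]
orientation: [-3.137, -0.165, 0.004]
ft_force: [-3.4, 0.6, 1.5]
width: 0.2
grasp_force: 1.8
t 11.25 tcp [570.6 -38.5  10.6] jig [-95.9   0.5] toolx yaw 0.105 zax [-0.003  0.    -1.   ] F [-3.4  0.6  1.5] w 0.2 g 1.8 q [-0.09  0.66  1.84  0.    0.64  1.38]
```

Pushing against about 3 N of friction. I'll continue in small steps until the stop resists.

```bash
python3 -m handwheel '[[2,0,0,0,0,0,1],[2,0,0,0,0,0,1],[2,0,0,0,0,0,1],[1,0,0,0,0,0,1],[0,0,0,0,0,0,1]]'
python3 -m handwheel '[[1,0,0,0,0,0,1],[1,0,0,0,0,0,1],[0,0,0,0,0,0,1]]'
python3 -m handwheel '[[1,0,0,0,0,0,1],[1,0,0,0,0,0,1],[0,0,0,0,0,0,1]]'
python3 -c "
from h import *
st()"
```

```text
t: 11.88
ee_pos: [578.9, -38.0, 11.0]
orientation: [3.137, 0.165, 0.001]
ft_force: [-1.6, 0.6, -0.6]
width: 0.5
grasp_force: 0.7
t: 12.25
ee_pos: [580.5, -37.8, 11.0]
orientation: [-3.137, -0.165, -0.0]
ft_force: [-2.5, 0.9, -1.3]
width: 0.4
grasp_force: 1.3
t: 12.62
ee_pos: [581.3, -37.7, 11.0]
orientation: [-3.137, -0.165, 0.004]
ft_force: [-6.5, -0.7, 3.5]
width: 0.6
grasp_force: 3.5
t 12.62 tcp [581.3 -37.7  11. ] jig [-85.1   0.3] toolx yaw 0.105 zax [-0.002  0.    -1.   ] F [-6.5 -0.7  3.5] w 0.6 g 3.5 q [-0.09  0.67  1.82 -0.    0.65  1.38]
```

```bash
python3 -m handwheel '[[1,0,0,0,0,0,1],[1,0,0,0,0,0,1],[0,0,0,0,0,0,1]]'
python3 -m handwheel '[[1,0,0,0,0,0,1],[0,0,0,0,0,0,1]]'
python3 -c "
from h import *
st()"
```

```text
t: 13.0
ee_pos: [581.3, -37.6, 10.9]
orientation: [-3.137, -0.165, 0.01]
ft_force: [-13.0, -2.2, 9.2]
width: 0.5
grasp_force: 6.6
t: 13.25
ee_pos: [581.3, -37.6, 10.9]
orientation: [-3.137, -0.165, 0.013]
ft_force: [-16.4, -3.0, 13.6]
width: 0.3
grasp_force: 8.2
t 13.25 tcp [581.3 -37.6  10.9] jig [-85.2   0.3] toolx yaw 0.105 zax [-0.008 -0.    -1.   ] F [-16.4  -3.   13.6] w 0.3 g 8.2 q [-0.08  0.67  1.81 -0.    0.66  1.38]
```

Firm stop at jig x = -85.2, and -85 is where the block's rear would be when home. I'll retreat, rise, turn the tool to face the gate's outer side and check by camera.

```bash
python3 -m handwheel '[[-20,0,0,0,0,0,1],[-25,0,0,0,0,0,1],[0,0,-40,0,0,-0.175,1],[0,0,-40,0,0,-0.175,1],[0,0,0,0,0,-0.175,1],[0,0,0,0,0,-0.175,1],[0,0,0,0,0,-0.175,1],[0,0,0,0,0,-0.175,1],[0,0,0,0,0,-0.175,1],[0,0,0,0,0,-0.175,1]]'
python3 -m handwheel '[[0,0,0,0,0,-0.17,1],[0,0,0,0,0,0,1]]'
python3 - <<'E'
from h import *
go([468,95],25,1.675)
s=cam('side');d=cam('top')
a=cv2.resize(s['frame'][150:310,290:450],None,fx=2.5,fy=2.5,interpolation=cv2.INTER_CUBIC)
b=cv2.resize(d['frame'][100:260,250:410],None,fx=2.5,fy=2.5,interpolation=cv2.INTER_CUBIC)
cv2.imwrite('pics/ab.png',np.hstack([a,b]))
E
```

```text
t: 14.5
ee_pos: [542.4, -42.2, 91.6]
orientation: [2.286, 2.152, 0.004]
ft_force: [0.2, 0.1, -0.3]
width: 0.7
grasp_force: 0.0
t: 14.75
ee_pos: [542.0, -42.1, 91.5]
orientation: [2.103, 2.331, 0.003]
ft_force: [-0.8, -0.2, -0.8]
width: 0.5
grasp_force: 0.0
t 14.75 tcp [542.  -42.1  91.5] jig [-1.247e+02 -1.000e-01] toolx yaw 1.673 zax [ 0.003 -0.    -1.   ] F [-0.8 -0.2 -0.8] w 0.5 g 0.0 q [-0.1   0.5   1.89  0.    0.75 -0.2 ]
shift [144.  -59.8  66.3]
turn rz -0.002 or 3.14
```

View pics/ab.png

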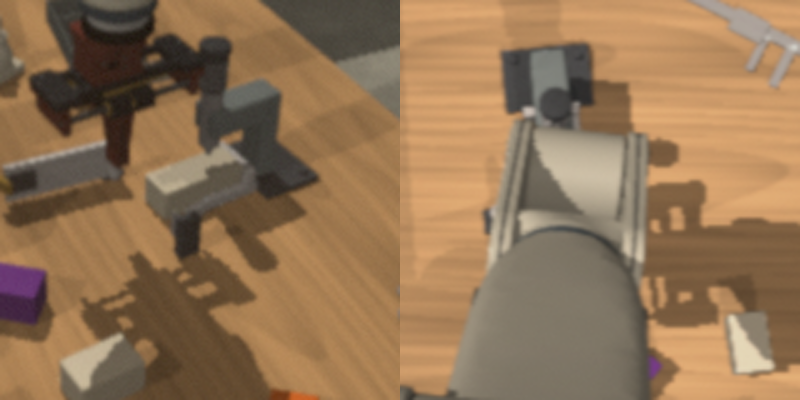

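The side view shows the block seated between the rails under the punch, with its far end at the stop near (232,150). The gate is still open at (70,170). Next I go over the gate to its outer side.

```bash
python3 -m handwheel '[[36,-15,0,0,0,0,1],[36,-15,0,0,0,0,1],[36,-15,0,0,0,0,1],[36,-15,0,0,0,0,1],[0,0,22,0,0,0,1],[0,0,22,0,0,0,1],[0,0,22,0,0,0,1],[0,0,0,0,0,0,1]]'
python3 - <<'E'
from h import *
p,M=st()
d=cam('top');cv2.imwrite('pics/t5.png',cv2.resize(d['frame'][100:260,230:390],None,fx=3.7,fy=3.7,interpolation=cv2.INTER_CUBIC))
H=jig(-83,75);print(H)
a=np.arctan2(*(np.array([440,34])-H)[::-1]);print(a, 'gate ang',(YJ-np.pi/2-a)%(2*np.pi)-2*np.pi)
u=(H-p[:2]);print('hinge in tool',M[:2,:2].T@u)
E
```

```text
t: 15.85
ee_pos: [465.4, 94.9, 24.0]
orientation: [-2.105, -2.331, 0.003]
ft_force: [0.3, -0.7, -0.7]
width: 0.8
grasp_force: 0.0
t 15.85 tcp [465.4  94.9  24. ] jig [-186.5  144.3] toolx yaw 1.673 zax [-0.002 -0.    -1.   ] F [ 0.3 -0.7 -0.7] w 0.8 g 0.0 q [0.18 0.55 2.06 0.   0.53 0.07]
[575.59657963  36.88794719]
-3.1202977901471263 gate ang -4.628683843827357
hinge in tool [-68.957203   103.72607518]
```

View pics/t5.png

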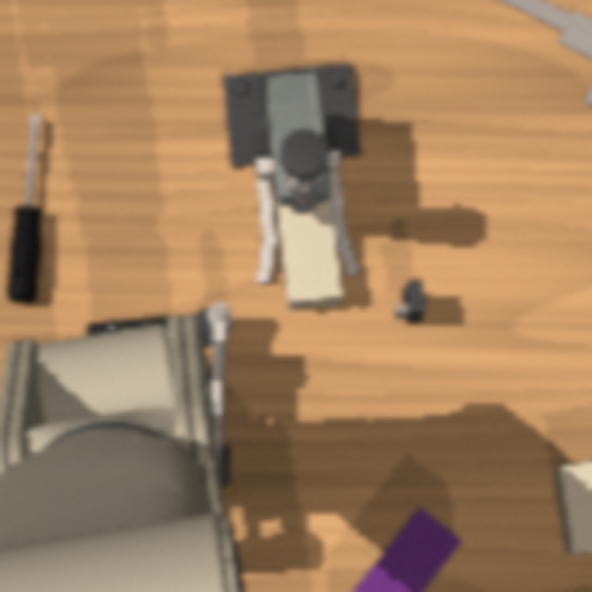

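Top view: the block is home with its near end at crop (313,303), the gate stands along crop (220,310)–(222,480), and the strike post is at (412,300). Next I swing the gate along an arc about its hinge.

```bash
python3 -m handwheel '[[-20,0,0,0,0,0,1],[-20,0,0,0,0,0,1],[-12,0,0,0,0,0,1],[-3,0,0,0,0,0,1],[0,0,0,0,0,0,1]]'
python3 -m handwheel '[[-12.5,-0.9,0,0,0,-0.12,1],[-12.5,-0.9,0,0,0,-0.12,1],[-12.5,-0.9,0,0,0,-0.12,1],[-12.5,-0.9,0,0,0,-0.12,1],[-12.5,-0.9,0,0,0,-0.12,1],[-12.5,-0.9,0,0,0,-0.12,1],[-12.5,-0.9,0,0,0,-0.12,1],[-12.5,-0.9,0,0,0,-0.12,1],[-12.5,-0.9,0,0,0,-0.12,1],[0,0,0,0,0,0,1]]'
python3 - <<'E'
from h import *
p,M=st();H=jig(-83,75)
print('hinge in tool',M[:2,:2].T@(H-p[:2]))
E
```

```text
t: 16.52
ee_pos: [472.1, 40.4, 25.3]
orientation: [2.103, 2.333, 0.001]
ft_force: [0.3, -0.5, 0.6]
width: 0.5
grasp_force: 0.0
t: 17.77
ee_pos: [525.2, -53.2, 25.0]
orientation: [0.605, 3.082, 0.0]
ft_force: [-0.2, 0.1, 0.5]
width: 0.5
grasp_force: 0.0
t 17.77 tcp [525.2 -53.2  25. ] jig [-142.6   -9.3] toolx yaw 2.754 zax [ 0.001 -0.    -1.   ] F [-0.2  0.1  0.5] w 0.5 g 0.0 q [-0.12  0.6   1.94  0.    0.6  -1.31]
hinge in tool [-12.58180154 102.43361119]
```

```bash
python3 -m handwheel '[[-12.4,-0.9,0,0,0,-0.12,1],[-10.2,-0.8,0,0,0,-0.1,1],[-8.2,-0.8,0,0,0,-0.08,1],[-6.2,-0.6,0,0,0,-0.06,1],[-5,-0.6,0,0,0,-0.05,1],[0,0,0,0,0,0,1]]'
python3 - <<'E'
from h import *
p,M=st();H=jig(-83,75)
print('hinge in tool',M[:2,:2].T@(H-p[:2]))
E
```

```text
t: 18.52
ee_pos: [561.6, -65.6, 24.5]
orientation: [0.033, -3.137, -0.001]
ft_force: [-4.6, -0.4, 2.9]
width: 0.6
grasp_force: 2.6
t 18.52 tcp [561.6 -65.6  24.5] jig [-107.6  -25.5] toolx yaw -3.12 zax [-0.005  0.    -1.   ] F [-4.6 -0.4  2.9] w 0.6 g 2.6 q [-0.14  0.63  1.85 -0.    0.66 -1.73]
hinge in tool [-16.12424135 102.17927669]
```

```bash
python3 -m handwheel '[[-2,0,0,0,0,-0.02,1],[-2,0,0,0,0,-0.02,1],[-2,0,0,0,0,-0.02,1],[0,0,0,0,0,0,1]]'
python3 -m handwheel '[[-1.5,0,0,0,0,-0.02,1],[-1.5,0,0,0,0,0,1],[0,0,0,0,0,0,1]]'
python3 -m handwheel '[[-1,0,0,0,0,0,1],[-1,0,0,0,0,0,1],[0,0,0,0,0,0,1]]'
python3 -c "
from h import *
st()"
```

```text
t: 19.02
ee_pos: [568.0, -65.5, 24.3]
orientation: [0.127, -3.135, -0.001]
ft_force: [-3.9, -1.7, -1.5]
width: 0.3
grasp_force: 2.2
t: 19.4
ee_pos: [573.9, -65.6, 25.1]
orientation: [-0.162, 3.136, -0.0]
ft_force: [-1.8, 0.1, -0.6]
width: 0.2
grasp_force: 0.7
t: 19.77
ee_pos: [574.0, -65.6, 25.1]
orientation: [0.162, -3.135, -0.0]
ft_force: [-7.4, -0.6, 3.6]
width: 0.5
grasp_force: 3.7
t 19.77 tcp [574.  -65.6  25.1] jig [-95.3 -26.7] toolx yaw -3.038 zax [-0.003  0.    -1.   ] F [-7.4 -0.6  3.6] w 0.5 g 3.7 q [-0.13  0.64  1.83 -0.    0.67 -1.81]
```

```bash
python3 -m handwheel '[[-1,0,0,0,0,0,1],[-1,0,0,0,0,0,1],[0,0,0,0,0,0,1]]'
python3 -m handwheel '[[10,0,0,0,0,0,1],[25,0,0,0,0,0,1],[35,0,0,0,0,0,1],[0,0,-50,0,0,0,1],[0,0,-50,0,0,0,1],[0,0,-50,0,0,0,1],[0,0,-50,0,0,0,1],[0,0,-18,0,0,0,1],[0,0,0,0,0,0,1]]'
python3 - <<'E'
from h import *
go(jig(0,0),240)
s=cam('side');d=cam('top')
a=cv2.resize(s['frame'][150:270,300:420],None,fx=5,fy=5,interpolation=cv2.INTER_CUBIC)
cv2.imwrite('pics/gate.png',a)
# where should latched gate free end be? (jig -83,-64, z57) and (0) post
print(proj(s,[[*jig(-83,-64),57],[*jig(-83,75),57],[*jig(-83,-78),52],[*jig(-75,0),40]]).round(1), 'crop',((proj(s,[[*jig(-83,-64),57],[*jig(-83,75),57],[*jig(-83,-78),52]])-[300,150])*5).round(0))
E
```

```text
t: 20.15
ee_pos: [574.0, -65.5, 25.0]
orientation: [0.162, -3.131, -0.001]
ft_force: [-12.6, -2.2, 10.6]
width: 0.3
grasp_force: 6.9
t: 21.28
ee_pos: [509.3, -72.8, 245.0]
orientation: [-0.162, 3.132, -0.002]
ft_force: [0.1, 0.8, -0.6]
width: 0.4
grasp_force: 0.0
t 21.27 tcp [509.3 -72.8 245. ] jig [-160.4  -27.2] toolx yaw -3.039 zax [ 0.006 -0.001 -1.   ] F [ 0.1  0.8 -0.6] w 0.4 g 0.0 q [-0.17  0.23  1.85  0.    1.05 -1.84]
shift [-160.4   27.5    5.9]
[[361.9 232. ]
 [336.1 206.2]
 [364.7 236.3]
 [351.7 223.4]] crop [[310. 410.]
 [180. 281.]
 [323. 431.]]
```

View pics/gate.png

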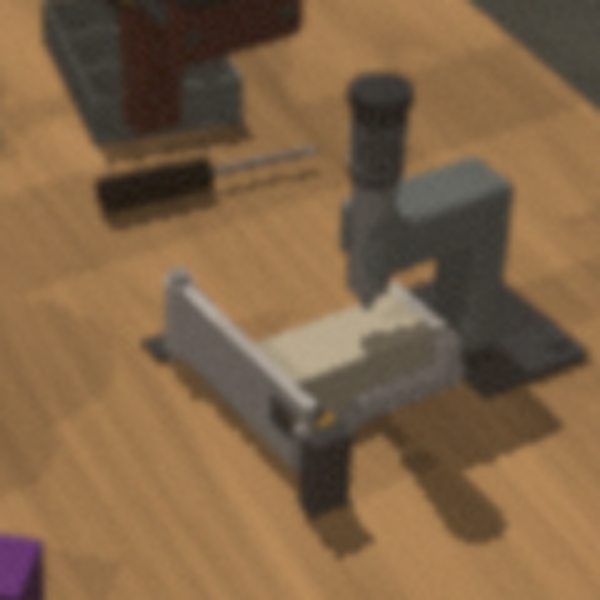

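The side crop shows the gate lying shut across the mouth. The brass bolt sits at (325,415), behind the lip of the post at (325,450), and the block stays home. Now to the cap.

```bash
python3 -m handwheel '[[-40,7,0,0,0,0,1],[-40,7,0,0,0,0,1],[-40,7,0,0,0,0,1],[-40,6.5,0,0,0,0,1],[0,0,10,0,0,0,1],[0,0,15,0,0,0,1],[0,0,8,0,0,0,1],[0,0,0,0,0,0,1]]'
python3 -c "
from h import *
go(jig(0,0),205)"
```

```text
t: 22.38
ee_pos: [662.6, -29.1, 208.8]
orientation: [0.161, -3.135, -0.0]
ft_force: [-0.1, -0.1, -0.2]
width: 0.6
grasp_force: 0.0
t 22.38 tcp [662.6 -29.1 208.8] jig [-3.4  0.3] toolx yaw -3.039 zax [-0.002  0.    -1.   ] F [-0.1 -0.1 -0.2] w 0.6 g 0.0 q [-0.06  0.49  1.55 -0.    1.1  -1.74]
shift [-3.4 -0.3  3.8]
```

```bash
python3 -m handwheel '[[-3,0,0,0,0,0,1],[0,0,4,0,0,0,1],[0,0,3,0,0,0,1],[0,0,2,0,0,0,1],[0,0,0,0,0,0,1]]'
python3 -m handwheel '[[0,0,2,0,0,0,1],[0,0,2,0,0,0,1],[0,0,2,0,0,0,1],[0,0,0,0,0,0,1]]'
```

```text
t: 23.0
ee_pos: [667.3, -28.5, 201.4]
orientation: [-0.162, 3.136, -0.0]
ft_force: [1.6, -0.5, 3.7]
width: 0.5
grasp_force: 1.8
t: 23.5
ee_pos: [667.4, -28.5, 196.2]
orientation: [-0.162, 3.136, -0.0]
ft_force: [-1.7, -0.4, 9.5]
width: 0.8
grasp_force: 4.8
```

```bash
python3 -m handwheel '[[0,0,1.5,0,0,0,1],[0,0,1.5,0,0,0,1],[0,0,0,0,0,0,1]]'
python3 -m handwheel '[[0,0,1,0,0,0,1],[0,0,1,0,0,0,1],[0,0,0,0,0,0,1]]'
python3 -m handwheel '[[0,0,1,0,0,0,1],[0,0,1,0,0,0,1],[0,0,0,0,0,0,1]]'
```

```text
t: 23.88
ee_pos: [667.4, -28.6, 193.6]
orientation: [-0.162, 3.136, -0.0]
ft_force: [-2.4, -0.1, 12.8]
width: 0.5
grasp_force: 6.0
t: 24.25
ee_pos: [667.4, -28.5, 190.7]
orientation: [-0.162, 3.136, -0.0]
ft_force: [-0.8, 0.9, 5.3]
width: 0.4
grasp_force: 2.6
t: 24.62
ee_pos: [667.4, -28.5, 188.9]
orientation: [-0.162, 3.136, -0.0]
ft_force: [-0.8, -0.5, 6.8]
width: 0.5
grasp_force: 3.4
```

The spring tripped: force went from 12.8 N to 5.3 N. I'll let the cap rise and retreat.

```bash
python3 -m handwheel '[[0,0,-6,0,0,0,1],[0,0,-8,0,0,0,1],[0,0,-10,0,0,0,1],[0,0,-25,0,0,0,1],[30,0,-20,0,0,0,1],[50,0,0,0,0,0,1],[50,0,0,0,0,0,1],[50,0,0,0,0,0,1],[0,0,0,0,0,0,1],[0,0,0,0,0,0,1]]'
python3 - <<'E'
from h import *
st();s=cam('side')
cv2.imwrite('pics/end.png',cv2.resize(s['frame'][140:300,270:430],None,fx=3.75,fy=3.75,interpolation=cv2.INTER_CUBIC))
E
```

```text
t: 25.88
ee_pos: [488.5, -47.0, 257.4]
orientation: [-0.162, 3.137, -0.0]
ft_force: [0.4, -0.4, -0.1]
width: 0.5
grasp_force: 0.0
t 25.88 tcp [488.5 -47.  257.4] jig [-178.4    0.7] toolx yaw -3.039 zax [ 0.001  0.    -1.   ] F [ 0.4 -0.4 -0.1] w 0.5 g 0.0 q [-0.12  0.18  1.89  0.    1.07 -1.79]
```

View pics/end.png

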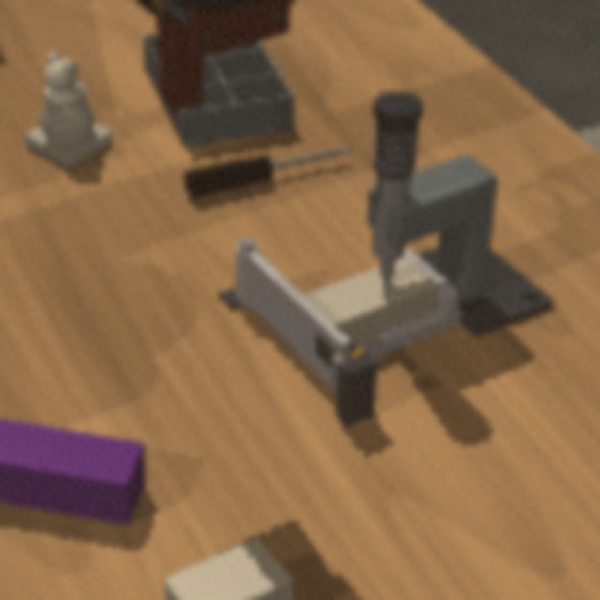

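The final crop shows the gate latched at (355,355), the cap back up at (398,105), and the striker nose down on the block at (390,285). The bystanders are in place.

```bash
python3 -c "
from workcell import ctrl
print(ctrl.close_job())"
```

```text
the job is handed in; nothing more can be done
None
```

The long block is home against the back stop, the gate is latched, and the punch tripped with its cap back up; the bystanders were left alone, and I handed the job in at about 26 s (no verdict was returned).

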